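# Level and lock a paint stand, then set its carrier plate

### The job

The levelling stand's adjusting screw is too high: turn it clockwise, by less than a quarter turn, until its blade head lies in line with the ribs along the stand, level with the two posts. Then run the hex jam nut under it clockwise down hard onto its boss to lock that setting, without turning the screw. Last, take the carrier plate by its grip bar and lower it gently, without dropping it, onto the posts and the screw, squarely above the stand with the edges of plate and base flush; leave the small things that stand between stand and plate where they are.

Things in the scene. Friction and masses are not known exactly. Their poses are not given: they have to be found in the camera images.
- stand: Bolted-down stand: grey base 220 (x) x 120 (y) x 12 mm. Origin: centre of its underside, z up. At x = -75 mm, y = 0 a boss 32 mm wide, top at z = 30 mm, carries the upright adjusting screw with its jam nut; at x = +85, y = +-45 mm two fixed rest posts 24 mm across, tops at z = 80 mm. Ribs 6 mm wide, 4 mm high mark its x axis on both sides of the boss.
- screw_top (a point): Centre of the top face of the adjusting screw; axes turn with it. Its head is an upright blade 28 mm long (own x) x 10 mm thick (own y) x 23 mm high on a 20 mm threaded shank, concentric with the nut below. With the blade along the stand's x axis (in line with the ribs) its top is at z = 80 mm, level with the posts.
- screw (a joint): Screw angle in rad, counterclockwise from above: 0 = blade in line with the ribs and level with the posts. Starts at 0.6 to 1.25 (too high); turning clockwise lowers it, 12 mm per full turn. Limits -0.6 and 1.6. Stiff (about 0.12 N m): it stays where it is left and does not turn with the nut.
- nut_mid (a point): Centre of the jam nut; axes turn with it. Steel hexagon 40 mm across flats, 16 mm high, on the screw between boss and blade. One pair of flats faces along its own x, the others at 60 degree steps. Seated on the boss this point is 38 mm above the bench; it climbs 12 mm per full turn.
- nut (a joint): Nut angle in rad, counterclockwise from above = how far it still has to turn clockwise: 0 = hard down on the boss, where it stops; own x then lies along the stand's x. Starts at 1.7 to 2.5, upper limit 2.8. Friction about 0.12 N m; it stays where it is left.
- carrier: Loose aluminium plate 220 (x) x 120 (y) x 6 mm, 0.3 to 0.6 kg, same outline as the stand's base. On it four trim caps (36 mm across, tops at z = 34 mm, at x = +-80, y = +-35 mm) and in the middle an upright grip bar 60 mm long in x, 14 mm thick in y, top at z = 46 mm. Origin: centre of its underside, z up. Same after half a turn.
- tape: Bystander: roll of tape, 80 mm across, 24 mm high. Origin: centre of its underside.
- cap: Bystander: spare trim cap, 38 mm across, 30 mm high. Origin: centre of its underside.
- block: Bystander: sanding block 70 x 40 x 28 mm. Origin: centre of its underside.
- jar: Bystander: small jar, 60 mm across, 65 mm high. Origin: centre of its underside.

How it is judged (in metres and radians):
On the way, in this order (a step that is already met when the one before it is completed fails the run):
1. The screw's blade is in line with the ribs (within 0.14 rad) with the nut still loose (value of joint screw between -0.14 and 0.14 rad and not (value of joint nut below 0.1 rad)), for 0.2 s.
2. The jam nut is down on its boss (within 0.10 rad) and the screw has kept its setting (value of joint screw between -0.14 and 0.14 rad and value of joint nut below 0.1 rad), for 0.2 s.
At the end, for the whole second after the job is handed in: Screw within 0.14 rad of in line with the ribs; jam nut within 0.10 rad of its stop on the boss; carrier plate at rest and level (0.03 rad) on posts and screw, its centre within 9 mm of the stand's and its length within 0.09 rad of the stand's (all of step 2 and horizontal distance between carrier and stand below 0.009 m and angle between the x axis of carrier and the x axis of stand, either way round below 0.09 rad and z of carrier in the frame of stand between 0.077 and 0.083 m and angle between carrier's own z axis and vertical below 0.03 rad and linear speed of carrier below 0.02 m/s and angular speed of carrier below 0.1 rad/s); the robot touches nothing.
It fails at once if The tape, cap, block or jar between stand and plate is moved by more than 30 mm (distance of any of tape, cap, block, jar from where it was at the start of the episode above 0.03 m).
It fails at once if The carrier plate is dropped or thrown (moves faster than 0.4 m/s while not held) (contact force between the fingers and carrier below 0.1 N and linear speed of carrier above 0.4 m/s).
It also fails if it takes over 72 s, if anything falls off the work surface, if the arm or the gripper's body presses on something with over 40 N, if the wrist force passes 120 N, or if a joint passes its speed limit or range.

### The arm

A 6-joint arm with a two-finger parallel gripper is mounted at the origin on the work surface. World frame = base frame: x ahead of the robot, y to its left, z up, the work surface at z = 0. Lengths are in mm, angles in rad, forces in N, time in s.
With the tool pointing down it reaches from about 325 to 900 mm from the base axis. Payload 6.1 kg.
Tool frame: the origin (TCP) lies between the finger pads; the fingertips stand 19 mm ahead of it and the grasp point (between the pads) is the TCP; z points along the fingers, y is the line along which they close (so a half turn about z gives the same grasp; the last joint's range is limited). The gripper opens to 87 mm and grips with 3 to 60 N. Pads are 19 mm wide; open, the fingers measure 117 mm over their backs; the gripper's body (75 mm by 190 mm) begins 51 mm behind the grasp point.
Start: joints at [-1.379, 0.22, 1.526, -0, 1.395, -0.126], TCP at [195.291, -593.698, 241.538] pointing down, gripper open.
Joint ranges: [-2.98, 2.98], [-0.91, 2.08], [0.09, 2.57], [-1.24, 4.39], [0.2, 2.65], [-2.68, 2.68]. Speed limits (rad/s): [2.57, 2.57, 3.01, 3.14, 3.14, 3.14].

### API

Orientations are given as a unit quaternion [x, y, z, w].
In Python, from plant import get_state, snapshot, ctrl, cut_out, place_of gives the robot as it stands. The module is installed in compiled form; this text tells all that it offers.
- The arm moves only by the tool arm_command, never from a script. Its argument "targets" is text: rows parted by semicolons, each of 7 numbers parted by spaces: the shift along the tool's x, y, z in m, then the turn, a rotation vector about the tool's x, y, z in rad, then the finger opening in m, from 0 to 0.087. A call has 1 to 12 rows; each row shifts and turns the commanded pose from where the row before left it, along the tool's axes as they then stand; what a row does not reach is not made up. A row lasts 1/12 s, in which the tool goes at most 41.7 mm and 7.16 degrees, less where a joint would pass 70% of its speed; a pose out of reach is approached as far as the arm can. A call with a gripper value outside its range is refused whole. The fingers move at their own pace and stop on an object; the grip force is fixed at half the most. Time passes only in rows, so rows that do not move let the fingers close. It gives the time, the measured TCP pose, the force, the opening and the grip force at its end, in the units of the state.
- get_state(): the state, without advancing time (a new reading comes with each control period).
- snapshot(name): name is "scene" or "top" or "wrist"; returns a dict with "pixels" (384x512x3 uint8, red, green, blue), "intrinsics" (3x3 intrinsics, pixels), "xyz" and "rotation" of the camera in the world; the wrist camera has in their place "tool_from_camera" (4x4, takes a point from camera to tool coordinates, whose origin is the TCP and whose axes are the flange's). Camera axes: x right, y up, looking along -z (the intrinsics and any distortion apply to the point x, -y, -z); pixel columns grow to the right and rows downward; lengths in mm; the calibration is good to about 2 mm. A picture is of the moment at which its call begins: read the wrist's pose just before it. There is no depth.
- ctrl.sign_off(): hands the job in; it is judged then, once.
Trained networks look in a picture, given as the dict that the camera call returned (one of the last four; its "shot" number tells which), for a name from the list of things; names that differ only in an ending like _2 or _b are one class to them, and where a whole thing is asked for, a point or a joint stands for the part that bears it (a point fixed in the world has none). Each returns a list of dicts, best first, with "p" (0 to 1); they miss things now and then, are a little off and sometimes report something else, mostly with a low value. They report only what shows in the picture. A call takes as long as a camera call.
- cut_out(picture, label): "mask" (384x512 bool, what is visible of it).
- place_of(picture, label): "position" ([x, y, z] in mm, in the coordinates of the camera as it stood for that picture, good to about 4 mm: a listed point, or the origin of a listed thing).
The state is a dict: "t": time; "joint_positions": joint angles; "joint_vel": joint speeds; "tau": joint torques, N m; "ee_pos": TCP position; "tcp_rot": TCP orientation; "contact_force": force on the tool from outside, world axes, zero at the start; "wrist_torque": the same for the moment, N m; "grip_width": opening from 0.0 (shut) to 1.0 (fully open); "finger_force": force on a finger pad.
Only numpy, scipy, OpenCV 4.12 (cv2) and the standard library are available. Lean on these libraries where they do the work, as an engineer would, in place of code of your own. Each camera call takes 0.05 s, during which the arm holds its last target. There are 200 camera calls.

## Working session

There is one attempt and no reset: what is moved stays moved. The work goes in short steps, Python scripts to look and compute and a tool call to move; the robot and the scene stay as the last step left them, time stands still between calls to the robot, and variables do not carry over. Pictures are saved under pics/ and viewed, at most 12 in all, crops included, and the job is handed in when it is done.

Besides the shell and the picture viewer there is one more tool, called after "Request:" in YAML: its name, and indented under it one key for each argument. arm_command: Moves the arm, as the interface text tells. Its arguments: {"type":"object","properties":{"targets":{"type":"string"}},"required":["targets"]}

```bash
mkdir -p pics
cat > h.py <<'E'
import numpy as np, cv2
from scipy.spatial.transform import Rotation as R
from plant import get_state, snapshot, ctrl, cut_out, place_of
def pose():
    s=get_state(); return np.array(s["ee_pos"]),R.from_quat(s["tcp_rot"]).as_matrix()
def cam(name):
    p,r=pose(); s=snapshot(name)
    if name=="wrist":
        T=np.array(s["tool_from_camera"]); s["Rw"]=r@T[:3,:3]; s["pw"]=p+r@T[:3,3]
    else:
        s["pw"]=np.array(s["xyz"]); q=np.array(s["rotation"]); s["Rw"]=q if q.shape==(3,3) else R.from_quat(q).as_matrix()
    return s
def world(s,pc): return s["pw"]+s["Rw"]@np.array(pc)
def ray(s,u,v,z):
    K=np.array(s["intrinsics"]); d=np.linalg.inv(K)@[u,v,1]; d=s["Rw"]@(d*[1,-1,-1])
    return s["pw"]+d*(z-s["pw"][2])/d[2]
def proj(s,P):
    c=s["Rw"].T@(np.array(P)-s["pw"]); q=np.array(s["intrinsics"])@(c*[1,-1,-1]); return q[:2]/q[2]
def save(s,f,crop=None,k=1):
    im=cv2.cvtColor(s["pixels"],cv2.COLOR_RGB2BGR)
    if crop: a,b,c,d=crop; im=im[b:d,a:c]
    cv2.imwrite("pics/"+f,cv2.resize(im,None,fx=k,fy=k,interpolation=cv2.INTER_CUBIC))
def maskrect(s,label,z):
    r=cut_out(s,label)
    if not r: return None
    m=r[0]["mask"]; ys,xs=np.nonzero(m)
    P=np.array([ray(s,x,y,z)[:2] for x,y in zip(xs,ys)]).astype(np.float32)
    return r[0]["p"],cv2.minAreaRect(P)
E
cat > a.py <<'E'
from h import *
st=get_state(); print(st["ee_pos"],st["tcp_rot"],st["contact_force"])
a=cam("top"); b=cam("scene")
for n,s in (("top",a),("scene",b)):
    print(n,s["pw"].round(),s["Rw"][:,2].round(2))
    for l in "stand screw_top nut_mid carrier tape cap block jar".split():
        print(l,[(round(d["p"],2),world(s,d["position"]).round(0)) for d in place_of(s,l)[:2]])
for l,z in (("stand",12),("carrier",6),("screw_top",88),("nut_mid",46)): print(l,maskrect(a,l,z))
im=np.hstack([a["pixels"],b["pixels"]]); 
save(a,"top.png",k=1.5);save(b,"scene.png",k=1.5)
E
python3 a.py
```

```text
[ 195.16080157 -593.11850451  240.40781325] [ 9.87401610e-01  1.58231101e-01 -5.22780036e-05 -9.87921034e-04] [-0.07008366  1.00188371 -0.39987181]
top [462. -28. 809.] [-0.14  0.01  0.99]
stand [(0.8, array([563., 184.,  -2.]))]
screw_top [(0.53, array([494., 214.,  89.]))]
nut_mid [(0.56, array([493., 222.,  44.]))]
carrier [(0.92, array([ 522., -246.,    2.]))]
tape [(0.91, array([406.,  -2.,   1.]))]
cap [(0.62, array([526.,   8.,   2.])), (0.55, array([711.,  -5.,  -4.]))]
block [(0.87, array([630.,  -2.,   3.]))]
jar [(0.72, array([710.,  -5.,   1.])), (0.59, array([493., 219.,  85.]))]
scene [1025. -238.  874.] [ 0.48 -0.23  0.85]
stand [(0.91, array([559., 184.,   4.]))]
screw_top [(0.54, array([491., 217.,  81.]))]
nut_mid [(0.47, array([494., 226.,  42.]))]
carrier [(0.61, array([ 522., -249.,    2.]))]
tape [(0.74, array([404.,  -3.,  -2.]))]
cap []
block [(0.83, array([631.,  -5.,   2.]))]
jar [(0.61, array([712.,  -8.,   5.]))]
stand (0.57, ((565.1395874023438, 192.90017700195312), (144.97164916992188, 219.27523803710938), 62.35792541503906))
carrier (0.77, ((521.5786743164062, -248.79739379882812), (221.9542694091797, 124.34234619140625), 2.139559745788574))
screw_top (0.49, ((495.22076416015625, 209.8947296142578), (31.34356117248535, 23.275983810424805), 22.43533706665039))
nut_mid (0.83, ((491.8877868652344, 215.85971069335938), (38.62651824951172, 41.03715133666992), 47.92644500732422))
```

View pics/top.png

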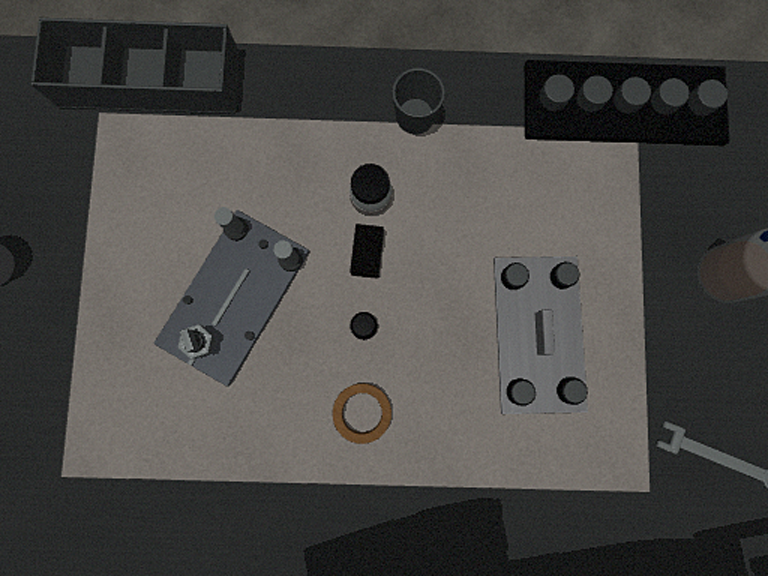

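View pics/scene.png

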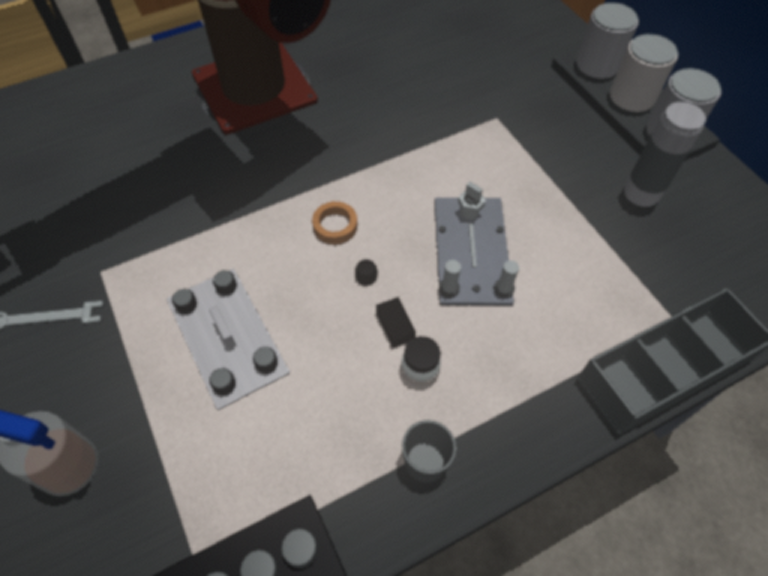

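The top view shows the stand at left (screw at px 195,342, ribs running up-right to about 247,272, posts at 225,215 and 287,255). The carrier is at right with its bar at (545,332), and the bystanders lie between them. The scene view agrees. Next I'll get above the screw.

```bash
cat >> h.py <<'E'
def togo(target,xang=None):
    "shift in tool axes (m), yaw turn about tool z (rad) to TCP target and tool-x heading (mod pi)"
    p,r=pose(); d=r.T@(np.array(target)-p)/1000
    h=np.arctan2(r[1,0],r[0,0]); out=0
    if xang is not None: out=-((xang-h+np.pi/2)%np.pi-np.pi/2)
    return "pos",p.round(1),"shift",d.round(4),"heading",round(h,3),"turn",round(out,3),"tilt",r[:2,2].round(4),"q6",round(get_state()["joint_positions"][5],3)
E
python3 -c "
from h import *
s=cam('wrist');print(np.array(s['tool_from_camera']).round(2),s['intrinsics']); print(togo([440,150,260],-0.5))"
```

```text
[[  -0.      0.96    0.29   83.21]
 [   1.      0.      0.     -0.18]
 [  -0.      0.29   -0.96 -143.05]
 [   0.      0.      0.      1.  ]] [[282.53267738   0.         258.08220768]
 [  0.         282.53267738 190.1315425 ]
 [  0.           0.           1.        ]]
('pos', array([ 195.3, -593.7,  241.5]), 'shift', array([ 0.4649, -0.63  , -0.0185]), 'heading', np.float64(0.318), 'turn', np.float64(0.818), 'tilt', array([-0.,  0.]), 'q6', np.float64(-0.126))
```

Request:
arm_command:
  targets: "0.04 0.002 0 0 0 -0.064 0.087;0.04 0.002 0 0 0 -0.064 0.087;0.04 0.002 0 0 0 -0.064 0.087;0.04 0.002 0 0 0 -0.064 0.087;0.04 0.002 0 0 0 -0.064 0.087;0.04 0.002 0 0 0 -0.064 0.087;0.04 0.002 0 0 0 -0.064 0.087;0.04 0.002 0 0 0 -0.064 0.087;0.04 0.002 0 0 0 -0.064 0.087;0.04 0.002 0 0 0 -0.064 0.087;0.04 0.002 0 0 0 -0.064 0.087;0.04 0.002 0 0 0 -0.064 0.087"

```text
t: 2.15
ee_pos: [578.3, -319.8, 241.5]
tcp_rot: [0.855, 0.518, 0.0, 0.0]
contact_force: [0.2, -0.2, 0.3]
grip_width: 1.0
finger_force: 0.0
```

Request:
arm_command:
  targets: "0.04 0.002 0 0 0 -0.064 0.087;0.04 0.002 0 0 0 -0.064 0.087;0.04 0.002 0 0 0 -0.064 0.087;0.04 0.002 0 0 0 -0.064 0.087;0.04 0.002 0 0 0 -0.064 0.087;0.04 0.002 0 0 0 -0.064 0.087;0.04 0.002 0 0 0 -0.064 0.087;0.04 0.002 0 0 0 -0.064 0.087;0.04 0.002 0 0 0 -0.064 0.087;0.04 0.002 0 0 0 -0.064 0.087;0 0 0 0 0 0 0.087;0 0 0 0 0 0 0.087"

```text
t: 3.15
ee_pos: [673.0, 63.2, 241.5]
tcp_rot: [0.649, 0.761, -0.0, -0.0]
contact_force: [-0.6, -0.2, -0.4]
grip_width: 1.0
finger_force: 0.0
```

```bash
python3 -c "
from h import *
print(togo([493,217,235]))"
```

```text
('pos', array([673. ,  63.2, 241.5]), 'shift', array([ 0.1803, -0.1534,  0.0065]), 'heading', np.float64(1.73), 'turn', 0, 'tilt', array([-0.0001, -0.    ]), 'q6', np.float64(-0.182))
```

Request:
arm_command:
  targets: "0.03 -0.0255 0.001 0 0 0 0.087;0.03 -0.0255 0.001 0 0 0 0.087;0.03 -0.0255 0.001 0 0 0 0.087;0.03 -0.0255 0.001 0 0 0 0.087;0.03 -0.0255 0.001 0 0 0 0.087;0.03 -0.0255 0.001 0 0 0 0.087;0 0 0 0 0 -0.12 0.087;0 0 0 0 0 -0.12 0.087;0 0 0 0 0 -0.12 0.087;0 0 0 0 0 -0.12 0.087;0 0 0 0 0 -0.12 0.087;0 0 0 0 0 -0.12 0.087"

```text
t: 4.15
ee_pos: [494.9, 213.3, 235.7]
tcp_rot: [0.339, 0.941, -0.0, 0.0]
contact_force: [0.2, -0.1, 0.2]
grip_width: 0.997
finger_force: 0.0
```

Request:
arm_command:
  targets: "0 0 0 0 0 -0.12 0.087;0 0 0 0 0 -0.12 0.087;0 0 0 0 0 -0.12 0.087;0 0 0 0 0 -0.12 0.087;0 0 0 0 0 -0.12 0.087;0 0 0 0 0 0 0.087;0 0 0 0 0 0 0.087"

```text
t: 4.73
ee_pos: [494.8, 213.7, 235.6]
tcp_rot: [0.051, 0.999, -0.0, 0.0]
contact_force: [0.6, -0.1, 0.5]
grip_width: 1.001
finger_force: 0.0
```

```bash
cat > w.py <<'E'
from h import *
import sys
s=cam("wrist")
for l in ("stand","screw_top","nut_mid"):
    print(l,[(round(d["p"],2),world(s,d["position"]).round(0)) for d in place_of(s,l)[:2]])
for l,z in (("stand",12),("screw_top",85),("nut_mid",48)): print(l,maskrect(s,l,z))
save(s,sys.argv[1],k=1.5)
np.save("s.npy",s,allow_pickle=True)
print(togo([493,217,235]))
E
python3 w.py w1.png
```

```text
stand [(0.95, array([565., 182.,  -1.]))]
screw_top [(0.62, array([499., 217.,  81.]))]
nut_mid [(0.81, array([498., 226.,  41.]))]
stand (0.8, ((584.9532470703125, 180.33872985839844), (131.7864227294922, 268.1409912109375), 65.42028045654297))
screw_top (0.85, ((494.7226257324219, 219.89569091796875), (18.662002563476562, 29.616559982299805), 89.20211029052734))
nut_mid (0.81, ((496.69384765625, 220.59585571289062), (41.07187271118164, 45.70774459838867), 83.4333267211914))
('pos', array([494.3, 214.7, 235.6]), 'shift', array([0.0016, 0.0022, 0.0006]), 'heading', np.float64(3.045), 'turn', 0, 'tilt', array([ 0.0001, -0.    ]), 'q6', np.float64(-1.211))
```

View pics/w1.png

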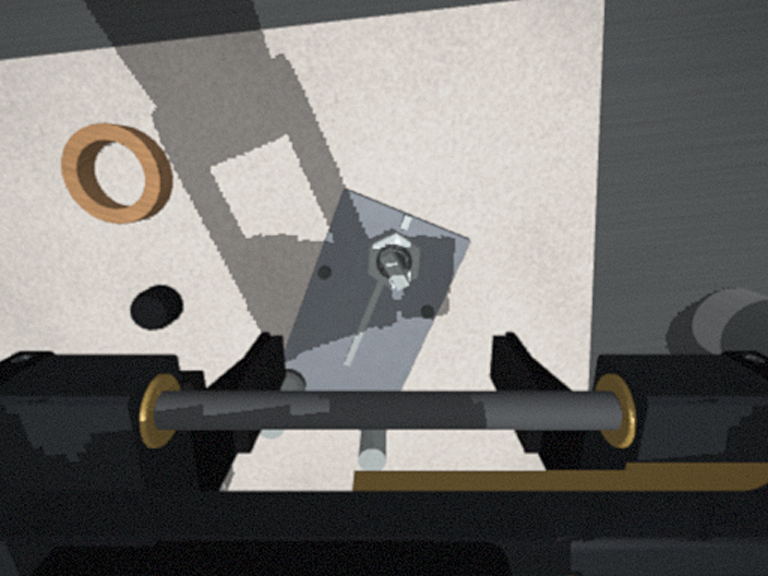

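The wrist view shows the base corners at (345,190) and (470,240), the rib from (408,218) to (348,365), and the blade near (395,268). I need a zoomed crop of the blade.

```bash
cat > c.py <<'E'
from h import *
s=np.load("s.npy",allow_pickle=True).item()
im=cv2.cvtColor(s["pixels"],cv2.COLOR_RGB2BGR)[125:225,200:320]
im=cv2.convertScaleAbs(cv2.resize(im,None,fx=6,fy=6,interpolation=cv2.INTER_CUBIC),alpha=1.6)
cv2.imwrite("pics/c1.png",im)
f=lambda u,v,z: ray(s,u/1.5,v/1.5,z)[:2]
a,b=f(345,190,12),f(470,240,12); print("corners",a,b,np.linalg.norm(a-b),"normal ang",np.arctan2(*(a-b)[::-1])+np.pi/2)
c,d=f(408,218,16),f(348,365,16); print("rib",c,d,np.arctan2(*(d-c)[::-1]))
E
python3 c.py
```

```text
corners [441.13551367 184.37333724] [494.81050084 287.71606691] 116.45052178461106 normal ang -0.4790375361580703
rib [469.54302542 235.22490298] [602.47983352 166.34156828] -0.478074572199054
```

View pics/c1.png

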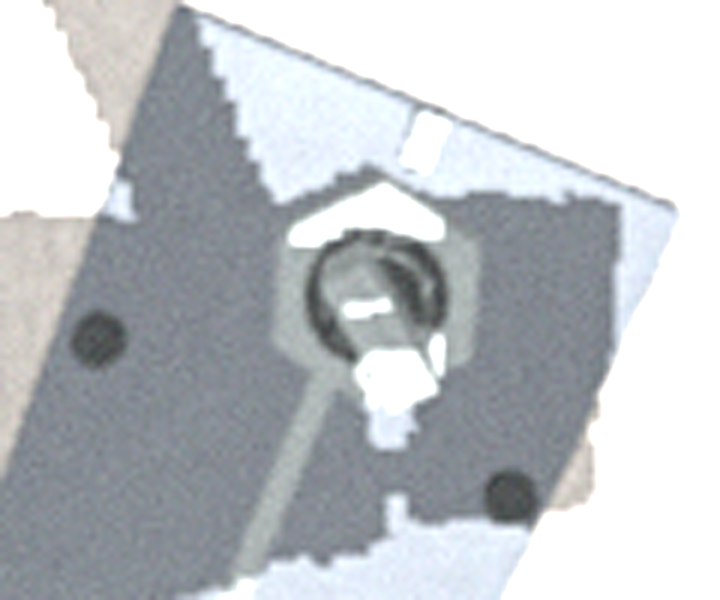

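Run:
```python
from h import *
s=np.load("s.npy",allow_pickle=True).item()
f=lambda u,v,z: ray(s,200+u/6,125+v/6,z)[:2]
for a,b in (((325,285),(360,370)),((375,265),(438,375)),((345,270),(400,370))):
    p,q=f(*a,82),f(*b,82); print(p.round(1),q.round(1),np.linalg.norm(p-q),np.arctan2(*(q-p)[::-1])%np.pi)
p,q=f(280,240,50),f(280,345,50);print("flatL",np.arctan2(*(q-p)[::-1]))
p,q=f(477,240,50),f(472,355,50);print("flatR",np.arctan2(*(q-p)[::-1]))
sm=cut_out(s,"nut_mid")[0]["mask"]|cut_out(s,"screw_top")[0]["mask"]
ys,xs=np.nonzero(sm);P=np.array([ray(s,x,y,50)[:2] for x,y in zip(xs,ys)]).astype(np.float32)
print(togo([498.5,219.5,120],0.3))
m=cut_out(s,"screw_top")[0]["mask"]
cv2.imwrite("pics/m.png",cv2.resize((m[125:225,200:320]*255).astype(np.uint8),None,fx=3,fy=3,interpolation=0))
```

```text
[487.1 211.3] [503.6 216. ] 17.113769953793398 0.27599346496326405
[484.4 220.6] [506. 230.] 23.57474042013729 0.4119418248495978
[484.7 215.2] [504.3 223.2] 21.180452280767906 0.3905482416799815
flatL -0.11391957245037819
flatR -0.12257824536107471
('pos', array([494.3, 214.8, 235.5]), 'shift', array([-0.0037,  0.0051,  0.1155]), 'heading', np.float64(3.045), 'turn', np.float64(-0.396), 'tilt', array([-0., -0.]), 'q6', np.float64(-1.211))
```

View pics/m.png

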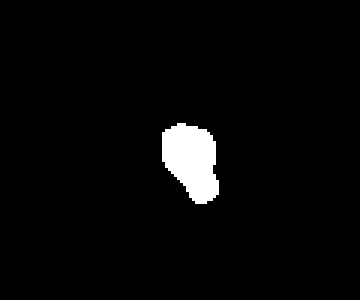

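The blade heading is about 0.40, so the screw angle is about 0.88. The stand axis is at -0.478 and the nut at about 1.93. I'll descend over the blade.

Request:
arm_command:
  targets: "-0.0037 0.0051 0 0 0 0 0.087;0 0 0.01 0 0 -0.1 0.087;0 0 0.01 0 0 -0.1 0.087;0 0 0.02 0 0 -0.1 0.087;0 0 0.03 0 0 -0.1 0.087;0 0 0.03 0 0 -0.1 0.06;0 0 0.03 0 0 0 0.05;0 0 0.03 0 0 0 0.04;0 0 0 0 0 0 0.03;0 0 0 0 0 0 0.025;0 0 0 0 0 0 0.02;0 0 0 0 0 0 0.02"

```text
t: 6.23
ee_pos: [500.5, 220.1, 78.2]
tcp_rot: [-0.201, 0.98, 0.0, 0.002]
contact_force: [0.5, -0.1, 0.3]
grip_width: 0.557
finger_force: 0.0
```

Request:
arm_command:
  targets: "0 0 0 0 0 0 0.015;0 0 0 0 0 0 0.012;0 0 0 0 0 0 0.01;0 0 0 0 0 0 0.008;0 0 0 0 0 0 0.006;0 0 0 0 0 0 0.004"

```text
t: 6.73
ee_pos: [498.7, 219.9, 76.1]
tcp_rot: [-0.201, 0.98, 0.0, 0.0]
contact_force: [0.0, 2.0, 3.2]
grip_width: 0.186
finger_force: 30.0
```

```bash
python3 -c "
from h import *
s=get_state();print({k:np.round(s[k],2) for k in ('contact_force','wrist_torque','grip_width','finger_force')});print(togo([498.5,219.5,75],-0.478))"
```

```text
{'contact_force': array([0.03, 1.98, 3.22]), 'wrist_torque': array([0.5 , 0.13, 0.03]), 'grip_width': np.float64(0.19), 'finger_force': np.float64(30.0)}
('pos', array([498.7, 219.9,  76.1]), 'shift', array([ 0.0004, -0.0003,  0.0011]), 'heading', np.float64(-2.737), 'turn', np.float64(0.882), 'tilt', array([0.0006, 0.0008]), 'q6', np.float64(-1.705))
```

Request:
arm_command:
  targets: "0 0 0 0 0 0 0.004;0 0 0 0 0 0 0.0;0 0 0 0 0 0 0.0"

```text
t: 6.98
ee_pos: [498.7, 219.9, 76.0]
tcp_rot: [-0.201, 0.98, 0.0, 0.0]
contact_force: [-2.4, 2.0, 5.6]
grip_width: 0.18
finger_force: 30.0
```

```bash
python3 -c "
from h import *
s=get_state();print({k:np.round(s[k],2) for k in ('contact_force','wrist_torque','grip_width','finger_force')});
for n in ('scene','wrist'):
  s=cam(n);c=proj(s,[498.5,219.5,78]).astype(int);print(n,c)
  save(s,n+'_g.png',(max(c[0]-50,0),c[1]-50,c[0]+50,c[1]+50),6)"
```

```text
{'contact_force': array([-2.4 ,  2.01,  5.6 ]), 'wrist_torque': array([ 0.61,  0.22, -0.03]), 'grip_width': np.float64(0.18), 'finger_force': np.float64(30.0)}
scene [316 125]
wrist [257 249]
```

View pics/wrist_g.png

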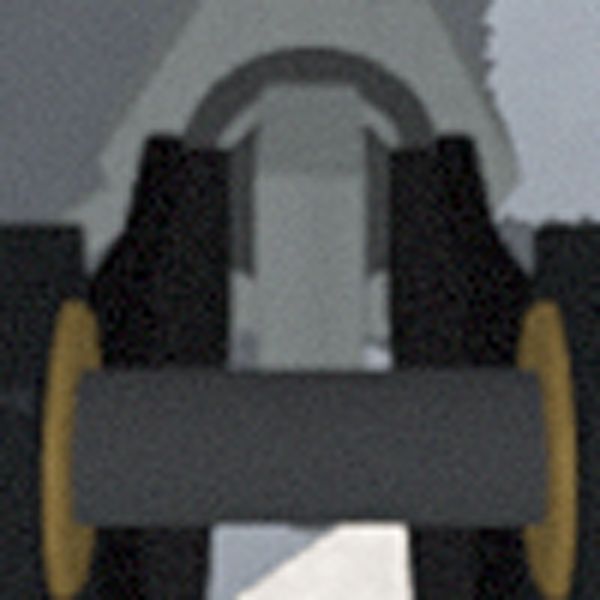

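The crop shows the fingertips holding the round shank below the blade, which is nicely aligned and centred between the pads. I'll open, rise 8 mm and grip again.

Request:
arm_command:
  targets: "0 0 0 0 0 0 0.03;0 0 0 0 0 0 0.03;0 0 -0.004 0 0 0 0.03;0 0 -0.005 0 0 0 0.03;0 0 0 0 0 0 0.02;0 0 0 0 0 0 0.0;0 0 0 0 0 0 0.0;0 0 0 0 0 0 0.0;0 0 0 0 0 0 0.0"

```text
t: 7.83
ee_pos: [498.2, 219.7, 84.4]
tcp_rot: [-0.201, 0.98, 0.0, -0.0]
contact_force: [-0.6, 1.3, 0.2]
grip_width: 0.117
finger_force: 30.0
```

Request:
arm_command:
  targets: "0 0 0.0002 0 0 0.11 0.0;0 0 0.0002 0 0 0.11 0.0;0 0 0.0002 0 0 0.11 0.0;0 0 0.0002 0 0 0.11 0.0;0 0 0.0002 0 0 0.11 0.0;0 0 0.0002 0 0 0.11 0.0;0 0 0.0002 0 0 0.11 0.0;0 0 0.0002 0 0 0.11 0.0;0 0 0 0 0 0 0.0;0 0 0 0 0 0 0.0;0 0 0 0 0 0 0.0"

```text
t: 8.75
ee_pos: [498.1, 217.5, 82.7]
tcp_rot: [0.236, 0.972, -0.002, -0.0]
contact_force: [-1.3, -7.5, 3.4]
grip_width: 0.111
finger_force: 30.0
```

```bash
python3 -c "
from h import *
s=get_state();print({k:np.round(s[k],2) for k in ('contact_force','wrist_torque','grip_width','finger_force')});print(togo([498.5,219.5,75],-0.478))"
```

```text
{'contact_force': array([-1.32, -7.46,  3.35]), 'wrist_torque': array([-1.29,  0.09, -0.13]), 'grip_width': np.float64(0.11), 'finger_force': np.float64(30.01)}
('pos', array([498.1, 217.5,  82.7]), 'shift', array([0.0006, 0.0019, 0.0077]), 'heading', np.float64(2.666), 'turn', np.float64(0.002), 'tilt', array([-0.0014, -0.0036]), 'q6', np.float64(-0.825))
```

Request:
arm_command:
  targets: "0 0 0 0 0 0 0.03;0 0 0 0 0 0 0.06;0 0 -0.02 0 0 0 0.087;0 0 -0.03 0 0 0 0.087;0 0 -0.03 0 0 0 0.087;0 0 -0.03 0 0 0 0.087;0 0 -0.02 0 0 0 0.087;0 0 0 0 0 0 0.087;0 0 0 0 0 0 0.087"

```text
t: 9.5
ee_pos: [499.4, 220.0, 214.5]
tcp_rot: [0.236, 0.972, 0.001, 0.001]
contact_force: [0.6, 0.3, -0.0]
grip_width: 0.709
finger_force: 0.0
```

Run:
```python
from h import *
s=cam("wrist");np.save("s2.npy",s,allow_pickle=True)
c=proj(s,[510,214,40]).astype(int);print(c);x0,y0=c[0]-65,c[1]-50;print(x0,y0)
im=cv2.cvtColor(s["pixels"],cv2.COLOR_RGB2BGR)[y0:y0+100,x0:x0+130]
im=cv2.convertScaleAbs(cv2.resize(im,None,fx=6,fy=6,interpolation=cv2.INTER_CUBIC),alpha=1.6)
# overlay expected stand axis at z=16
ax=np.array([np.cos(-.478),np.sin(-.478)])
for t in (-32,-22,22,60,100):
    p=(proj(s,[*(np.array([498.5,219.5])+t*ax),16])-[x0,y0])*6
    cv2.circle(im,tuple(int(v) for v in p),4,(0,0,255),1)
cv2.imwrite("pics/c2.png",im); print(togo([498.5,219.5,44]))
```

```text
[255 184]
190 134
('pos', array([498.4, 219.6, 212.7]), 'shift', array([-2.000e-04, -1.000e-04,  1.687e-01]), 'heading', np.float64(2.666), 'turn', 0, 'tilt', array([0.0002, 0.0002]), 'q6', np.float64(-0.825))
```

View pics/c2.png

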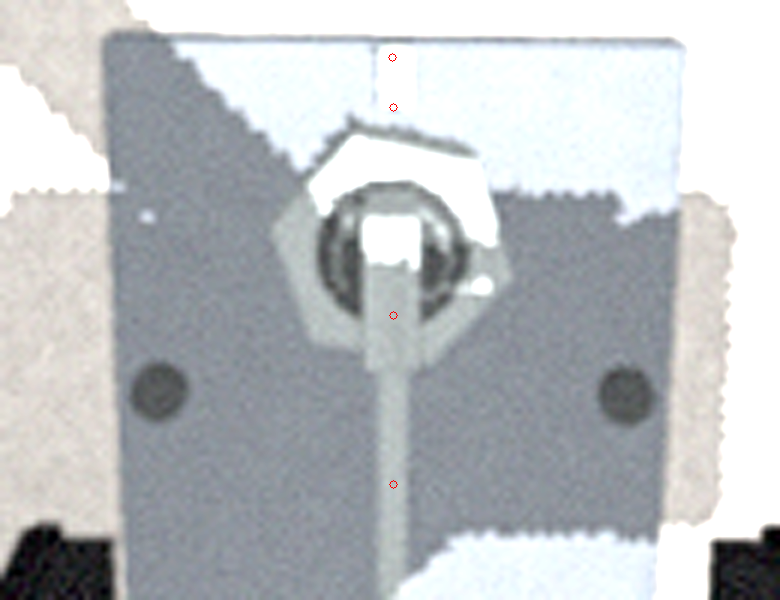

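The blade (px ~393) lies in line with the rib (393–395). Nut edge (275,230)→(313,345) confirms the nut heading. Now gripping the nut.

Request:
arm_command:
  targets: "0 0 0.02 0 0 -0.09 0.087;0 0 0.02 0 0 -0.09 0.087;0 0 0.02 0 0 -0.09 0.087;0 0 0.02 0 0 -0.09 0.087;0 0 0.03 0 0 0 0.087;0 0 0.03 0 0 0 0.07;0 0 0.0275 0 0 0 0.06;0 0 0 0 0 0 0.05;0 0 0 0 0 0 0.04;0 0 0 0 0 0 0.03;0 0 0 0 0 0 0.03;0 0 0 0 0 0 0.03"

```text
t: 10.55
ee_pos: [500.0, 220.0, 47.5]
tcp_rot: [0.058, 0.998, 0.001, 0.002]
contact_force: [-0.2, 0.3, 0.6]
grip_width: 0.556
finger_force: 0.0
```

```bash
cat > g.py <<'E'
from h import *
s=get_state();print({k:np.round(s[k],2).tolist() for k in ('t','contact_force','wrist_torque','grip_width','finger_force')});print(togo([498.5,219.5,44],-0.478+np.pi/2))
E
python3 g.py
```

```text
{'t': 10.55, 'contact_force': [-0.24, 0.26, 0.58], 'wrist_torque': [0.04, -0.16, 0.08], 'grip_width': 0.56, 'finger_force': 0.0}
('pos', array([500. , 220. ,  47.5]), 'shift', array([ 0.0015, -0.0006,  0.0035]), 'heading', np.float64(3.026), 'turn', np.float64(-1.209), 'tilt', array([0.0034, 0.001 ]), 'q6', np.float64(-1.185))
```

Request:
arm_command:
  targets: "0 0 0 0 0 0 0.03;0 0 0 0 0 0 0.03;0 0 0 0 0 0 0.03;0 0 0 0 0 0 0.03;0 0 0 0 0 0 0.03"

```text
t: 10.97
ee_pos: [499.7, 218.1, 47.2]
tcp_rot: [0.058, 0.998, -0.001, 0.001]
contact_force: [-1.6, -7.6, 5.5]
grip_width: 0.457
finger_force: 29.9
```

```bash
python3 g.py
```

```text
{'t': 10.97, 'contact_force': [-1.56, -7.63, 5.5], 'wrist_torque': [-1.23, 0.03, -0.06], 'grip_width': 0.46, 'finger_force': 29.9}
('pos', array([499.7, 218.1,  47.2]), 'shift', array([0.0014, 0.0012, 0.0032]), 'heading', np.float64(3.026), 'turn', np.float64(-1.208), 'tilt', array([ 0.0022, -0.0022]), 'q6', np.float64(-1.185))
```

Request:
arm_command:
  targets: "0 0 0.0002 0 0 0.1075 0.03;0 0 0.0002 0 0 0.1075 0.03;0 0 0.0002 0 0 0.1075 0.03;0 0 0.0002 0 0 0.1075 0.03;0 0 0.0002 0 0 0.1075 0.03;0 0 0.0002 0 0 0.1075 0.03;0 0 0.0002 0 0 0.1075 0.03;0 0 0.0002 0 0 0.1075 0.03;0 0 0.0002 0 0 0.1075 0.03;0 0 0 0 0 0 0.03;0 0 0 0 0 0 0.03"

```text
t: 11.88
ee_pos: [497.5, 215.2, 45.2]
tcp_rot: [0.515, 0.857, -0.004, 0.0]
contact_force: [-9.6, -20.7, 17.0]
grip_width: 0.462
finger_force: 30.1
```

```bash
python3 g.py
```

```text
{'t': 11.88, 'contact_force': [-9.56, -20.72, 17.03], 'wrist_torque': [-3.45, 1.53, -0.09], 'grip_width': 0.46, 'finger_force': 30.12}
('pos', array([497.5, 215.2,  45.2]), 'shift', array([0.0033, 0.0029, 0.0011]), 'heading', np.float64(2.059), 'turn', np.float64(0.966), 'tilt', array([-0.0037, -0.0079]), 'q6', np.float64(-0.217))
```

Request:
arm_command:
  targets: "0 0 0 0 0 0 0.055;0 0 0 0 0 0 0.055;0 0 0 0 0 0 0.055"

```text
t: 12.13
ee_pos: [499.2, 219.5, 44.6]
tcp_rot: [0.516, 0.857, 0.001, 0.001]
contact_force: [0.8, 0.2, -0.4]
grip_width: 0.592
finger_force: 0.0
```

```bash
sed -i 's/498.5,219.5/496.5,218.3/' g.py; python3 g.py
```

```text
{'t': 12.13, 'contact_force': [0.83, 0.16, -0.37], 'wrist_torque': [0.02, -0.09, 0.0], 'grip_width': 0.59, 'finger_force': 0.0}
('pos', array([499.2, 219.5,  44.6]), 'shift', array([ 0.0002, -0.0029,  0.0006]), 'heading', np.float64(2.058), 'turn', np.float64(0.965), 'tilt', array([0.0018, 0.0007]), 'q6', np.float64(-0.218))
```

Request:
arm_command:
  targets: "0 -0.0025 0 0 0 0 0.05;0 0 0 0 0 0 0.03;0 0 0 0 0 0 0.03;0 0 0 0 0 0 0.03;0 0 0 0 0 0 0.03"

```text
t: 12.55
ee_pos: [495.7, 218.2, 43.7]
tcp_rot: [0.515, 0.857, -0.001, -0.0]
contact_force: [-3.7, -2.0, 4.6]
grip_width: 0.46
finger_force: 29.7
```

Request:
arm_command:
  targets: "0 0 0.0002 0 0 0.107 0.03;0 0 0.0002 0 0 0.107 0.03;0 0 0.0002 0 0 0.107 0.03;0 0 0.0002 0 0 0.107 0.03;0 0 0.0002 0 0 0.107 0.03;0 0 0.0002 0 0 0.107 0.03;0 0 0.0002 0 0 0.107 0.03;0 0 0.0002 0 0 0.107 0.03;0 0 0 0 0 0.05 0.03;0 0 0 0 0 0 0.03;0 0 0 0 0 0 0.03"

```text
t: 13.47
ee_pos: [495.3, 218.2, 42.0]
tcp_rot: [0.839, 0.545, -0.001, -0.0]
contact_force: [-4.8, -2.3, 6.1]
grip_width: 0.462
finger_force: 29.7
```

```bash
python3 g.py
```

```text
{'t': 13.47, 'contact_force': [-4.85, -2.25, 6.09], 'wrist_torque': [-0.32, 0.82, -0.15], 'grip_width': 0.46, 'finger_force': 29.71}
('pos', array([495.3, 218.2,  42. ]), 'shift', array([ 0.0005,  0.0011, -0.002 ]), 'heading', np.float64(1.152), 'turn', np.float64(0.059), 'tilt', array([-0.0023, -0.0005]), 'q6', np.float64(0.688))
```

Request:
arm_command:
  targets: "0 0 0 0 0 0.04 0.03;0 0 0 0 0 0.04 0.03;0 0 0 0 0 0 0.03;0 0 0 0 0 0 0.03"

```text
t: 13.8
ee_pos: [495.4, 218.4, 41.9]
tcp_rot: [0.859, 0.512, -0.001, -0.0]
contact_force: [-5.3, -1.4, 4.9]
grip_width: 0.459
finger_force: 29.8
```

```bash
python3 g.py
```

```text
{'t': 13.8, 'contact_force': [-5.3, -1.43, 4.93], 'wrist_torque': [-0.2, 0.86, 0.51], 'grip_width': 0.46, 'finger_force': 29.83}
('pos', array([495.4, 218.4,  41.9]), 'shift', array([ 0.0005,  0.001 , -0.0021]), 'heading', np.float64(1.074), 'turn', np.float64(-0.018), 'tilt', array([-0.0018, -0.0005]), 'q6', np.float64(0.766))
```

Request:
arm_command:
  targets: "0 0 0 0 0 0 0.06;0 0 0 0 0 0 0.087;0 0 0 0 0 0 0.087;0 0 -0.03 0 0 0 0.087;0 0 -0.03 0 0 0 0.087;0 0 -0.035 0 0 0 0.087;0 0 -0.035 0 0 0 0.087;0 0 -0.035 0 0 0 0.087;0 0 -0.02 0 0 0 0.087;0 0 0 0 0 0 0.087;0 0 0 0 0 0 0.087"

```text
t: 14.72
ee_pos: [497.5, 218.6, 228.8]
tcp_rot: [0.86, 0.511, 0.002, 0.001]
contact_force: [-0.1, -0.6, -0.3]
grip_width: 0.997
finger_force: 0.0
```

Run:
```python
from h import *
s=cam("wrist");np.save("s3.npy",s,allow_pickle=True)
c=proj(s,[500,214,50]).astype(int);x0,y0=max(c[0]-65,0),max(c[1]-50,0);print(x0,y0)
im=cv2.cvtColor(s["pixels"],cv2.COLOR_RGB2BGR)[y0:y0+100,x0:x0+130]
im=cv2.convertScaleAbs(cv2.resize(im,None,fx=6,fy=6,interpolation=cv2.INTER_CUBIC),alpha=1.6)
cv2.imwrite("pics/c3.png",im); print(togo([522,-248,250],0.037))
print([(round(d["p"],2),world(s,d["position"]).round(1)) for l in ("stand","screw_top","nut_mid") for d in place_of(s,l)[:1]])
```

```text
195 129
('pos', array([496.4, 218.3, 226.9]), 'shift', array([-0.3973,  0.2454, -0.0232]), 'heading', np.float64(1.072), 'turn', np.float64(1.035), 'tilt', array([0.0006, 0.0002]), 'q6', np.float64(0.767))
[(0.72, array([565. , 185.2,  -3.2])), (0.91, array([497.7, 217.2,  80.8])), (0.6, array([498.9, 221.4,  36.3]))]
```

View pics/c3.png

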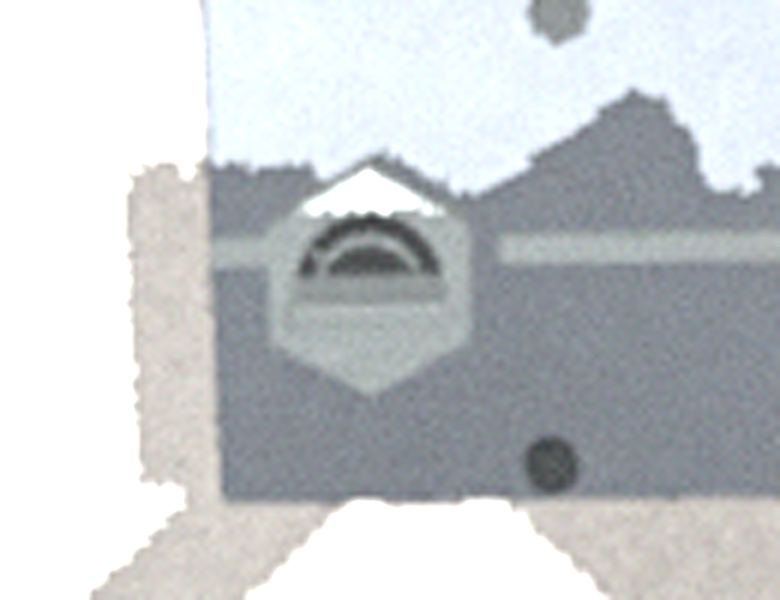

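The view shows the blade parallel to the ribs and the nut's flats squared to the stand axis, with the nut seated. Now to the carrier.

Request:
arm_command:
  targets: "-0.0331 0.0204 0 0 0 0 0.087;-0.0331 0.0204 0 0 0 0 0.087;-0.0331 0.0204 0 0 0 0 0.087;-0.0331 0.0204 0 0 0 0 0.087;-0.0331 0.0204 0 0 0 0 0.087;-0.0331 0.0204 0 0 0 0 0.087;-0.0331 0.0204 0 0 0 0 0.087;-0.0331 0.0204 0 0 0 0 0.087;-0.0331 0.0204 0 0 0 0 0.087;-0.0331 0.0204 0 0 0 0 0.087;-0.0331 0.0204 0 0 0 0 0.087;-0.0331 0.0204 0 0 0 0 0.087"

```text
t: 15.92
ee_pos: [520.5, -249.2, 225.2]
tcp_rot: [0.86, 0.511, -0.001, -0.001]
contact_force: [0.6, 0.3, -0.8]
grip_width: 1.006
finger_force: 0.0
```

Request:
arm_command:
  targets: "0 0 0 0 0 0.115 0.087;0 0 0 0 0 0.115 0.087;0 0 0 0 0 0.115 0.087;0 0 0 0 0 0.115 0.087;0 0 0 0 0 0.115 0.087;0 0 0 0 0 0.115 0.087;0 0 0 0 0 0.115 0.087;0 0 0 0 0 0.115 0.087;0 0 0 0 0 0.115 0.087;0 0 0 0 0 0 0.087;0 0 0 0 0 0 0.087"

```text
t: 16.83
ee_pos: [520.9, -247.3, 225.6]
tcp_rot: [1.0, 0.02, -0.001, -0.001]
contact_force: [-0.7, 0.3, -0.1]
grip_width: 1.001
finger_force: 0.0
```

Run:
```python
from h import *
s=cam("wrist");np.save("s4.npy",s,allow_pickle=True)
r=place_of(s,"carrier");print([(round(d["p"],2),world(s,d["position"]).round(1)) for d in r[:2]])
m=cut_out(s,"carrier")[0];print(m["p"],maskrect(s,"carrier",6))
save(s,"w4.png",k=1.5); print(togo([522,-248,35],0.037))
```

```text
[(0.78, array([ 523.3, -252.6,   -1. ]))]
0.66 (0.66, ((523.9786987304688, -249.59609985351562), (219.95578002929688, 121.6875991821289), 2.842449188232422))
('pos', array([ 521.2, -247.5,  226.6]), 'shift', array([0.0008, 0.0006, 0.1916]), 'heading', np.float64(0.039), 'turn', np.float64(0.002), 'tilt', array([-0.0005,  0.0004]), 'q6', np.float64(0.952))
```

View pics/w4.png

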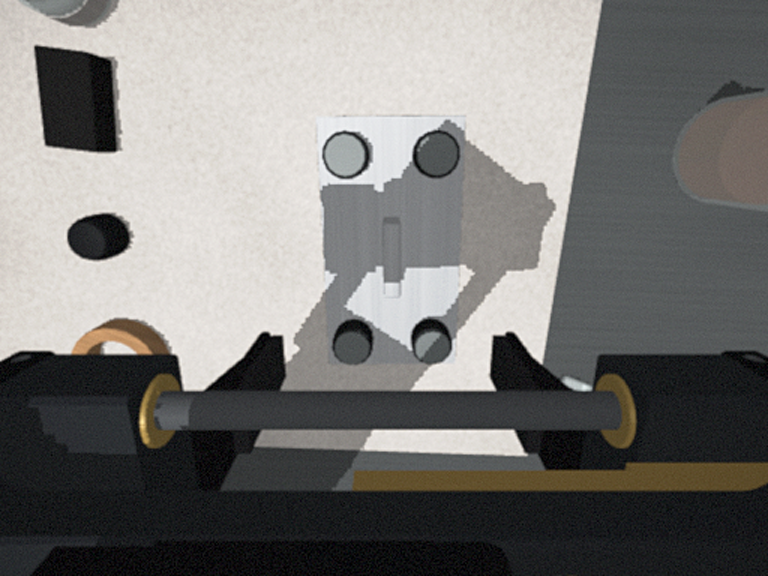

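The view shows plate corners at (317,116), (466,116), (329,363), (455,363), and the bar at (383–401, 217–297), well centred.

Run:
```python
from h import *
s=np.load("s4.npy",allow_pickle=True).item()
P=[ray(s,u/1.5,v/1.5,6)[:2] for u,v in ((317,116),(466,116),(455,363),(329,363))]
P=np.array(P);print(P.round(1),P.mean(0));d=(P[0]+P[1]-P[2]-P[3])/2;print(np.linalg.norm(d),np.arctan2(d[1],d[0]))
C=P.mean(0)
print(togo([C[0],C[1],33],np.arctan2(d[1],d[0])))
```

```text
[[ 631.2 -185.7]
 [ 635.9 -304.4]
 [ 417.8 -314.7]
 [ 413.  -195.2]] [ 524.4833972  -249.99837338]
218.36403372913463 0.04517773640285361
('pos', array([ 521.2, -247.5,  226.6]), 'shift', array([0.0032, 0.0027, 0.1936]), 'heading', np.float64(0.039), 'turn', np.float64(-0.006), 'tilt', array([-0.0005,  0.0004]), 'q6', np.float64(0.952))
```

Request:
arm_command:
  targets: "0.003 0.0027 0.01 0 0 -0.005 0.087;0 0 0.03 0 0 0 0.087;0 0 0.035 0 0 0 0.087;0 0 0.035 0 0 0 0.087;0 0 0.035 0 0 0 0.08;0 0 0.03 0 0 0 0.06;0 0 0.0185 0 0 0 0.04;0 0 0 0 0 0 0.02;0 0 0 0 0 0 0.0;0 0 0 0 0 0 0.0;0 0 0 0 0 0 0.0;0 0 0 0 0 0 0.0"

```text
t: 18.03
ee_pos: [525.9, -251.1, 35.7]
tcp_rot: [1.0, 0.021, 0.002, 0.001]
contact_force: [-0.1, -1.1, 1.1]
grip_width: 0.479
finger_force: 0.0
```

Request:
arm_command:
  targets: "0 0 0 0 0 0 0.0;0 0 0 0 0 0 0.0;0 0 0 0 0 0 0.0;0 0 0 0 0 0 0.0;0 0 0 0 0 0 0.0;0 0 0 0 0 0 0.0;0 0 0 0 0 0 0.0"

```text
t: 18.62
ee_pos: [524.6, -250.2, 33.8]
tcp_rot: [1.0, 0.021, 0.0, 0.0]
contact_force: [0.1, 0.7, 3.2]
grip_width: 0.158
finger_force: 30.0
```

```bash
python3 g.py
```

```text
{'t': 18.62, 'contact_force': [0.11, 0.7, 3.24], 'wrist_torque': [0.2, 0.15, 0.1], 'grip_width': 0.16, 'finger_force': 29.99}
('pos', array([ 524.6, -250.2,   33.8]), 'shift', array([-0.0082, -0.4693, -0.0102]), 'heading', np.float64(0.042), 'turn', np.float64(-1.05), 'tilt', array([ 0.0001, -0.0001]), 'q6', np.float64(0.948))
```

Request:
arm_command:
  targets: "0 0 -0.01 0 0 0 0;0 0 -0.02 0 0 0 0;0 0 -0.02 0 0 0 0;0 0 -0.02 0 0 0 0;0 0 -0.02 0 0 0 0;0 0 -0.02 0 0 0 0;0 0 -0.01 0 0 0 0;0 0 0 0 0 0 0;0 0 0 0 0 0 0"

```text
t: 19.37
ee_pos: [524.4, -250.1, 153.4]
tcp_rot: [1.0, 0.021, 0.0, 0.0]
contact_force: [-0.4, 0.1, -3.2]
grip_width: 0.158
finger_force: 30.0
```

Request:
arm_command:
  targets: "0.001 -0.01 0 0 0 0 0;0.0025 -0.018 0 0 0 0 0;0.0032 -0.024 0 0 0 0 0;0.0032 -0.024 0 0 0 0 0;0.0032 -0.024 0 0 0 0 0;0.0032 -0.024 0 0 0 0 0;0.0032 -0.024 0 0 0 0 0;0.0032 -0.024 0 0 0 0 0;0.0032 -0.024 0 0 0 0 0;0.0032 -0.024 0 0 0 0 0;0.0032 -0.024 0 0 0 0 0;0.0032 -0.024 0 0 0 0 0"

```text
t: 20.37
ee_pos: [547.0, 21.1, 151.4]
tcp_rot: [1.0, 0.021, -0.002, -0.0]
contact_force: [0.5, -0.2, -4.2]
grip_width: 0.157
finger_force: 30.0
```

Request:
arm_command:
  targets: "0.0032 -0.024 0 0 0 0 0;0.0032 -0.024 0 0 0 0 0;0.0032 -0.024 0 0 0 0 0;0.0032 -0.024 0 0 0 0 0;0.0032 -0.024 0 0 0 0 0;0.0032 -0.024 0 0 0 0 0;0.002 -0.015 0 0 0 0 0;0.001 -0.005 0 0 0 0 0;0 0 0 0 0 0 0;0 0 0 0 0 0 0"

```text
t: 21.2
ee_pos: [562.9, 183.6, 152.3]
tcp_rot: [1.0, 0.021, -0.001, 0.0]
contact_force: [0.1, 0.2, -3.4]
grip_width: 0.16
finger_force: 30.0
```

```bash
python3 g.py; python3 -c "
from h import *
print(togo([563.3,183.9,135],-0.478))"
```

```text
{'t': 21.2, 'contact_force': [0.1, 0.21, -3.35], 'wrist_torque': [0.02, 0.0, -0.04], 'grip_width': 0.16, 'finger_force': 29.99}
('pos', array([562.9, 183.6, 152.3]), 'shift', array([-0.0646, -0.0376,  0.1084]), 'heading', np.float64(0.043), 'turn', np.float64(-1.05), 'tilt', array([-0.0022, -0.0009]), 'q6', np.float64(1.71))
('pos', array([562.9, 183.6, 152.3]), 'shift', array([ 0.0005, -0.0003,  0.0173]), 'heading', np.float64(0.043), 'turn', np.float64(0.521), 'tilt', array([-0.0022, -0.0009]), 'q6', np.float64(1.71))
```

Request:
arm_command:
  targets: "0 0 0 0 0 0.052 0;0 0 0 0 0 0.052 0;0 0 0 0 0 0.052 0;0 0 0 0 0 0.052 0;0 0 0 0 0 0.052 0;0 0 0 0 0 0.052 0;0 0 0 0 0 0.052 0;0 0 0 0 0 0.052 0;0 0 0 0 0 0.052 0;0 0 0 0 0 0.053 0;0 0 0 0 0 0 0;0 0 0 0 0 0 0"

```text
t: 22.2
ee_pos: [563.7, 182.7, 153.2]
tcp_rot: [0.972, -0.237, -0.0, 0.0]
contact_force: [-1.0, -0.7, -3.4]
grip_width: 0.16
finger_force: 30.0
```

Request:
arm_command:
  targets: "0 0 0.01 0 0 0 0;0 0 0.01 0 0 0 0;0 0 0.005 0 0 0 0;0 0 0 0 0 0 0;0 0 0 0 0 0 0;0 0 0 0 0 0 0"

```text
t: 22.7
ee_pos: [563.9, 183.9, 128.4]
tcp_rot: [0.972, -0.237, -0.0, 0.0]
contact_force: [0.2, -0.1, -3.1]
grip_width: 0.155
finger_force: 30.0
```

Run:
```python
from h import *
s=cam("wrist");a=cam("scene");np.save("s5.npy",[s,a],allow_pickle=True)
print(togo([563.3,183.9,114],-0.478)); z=pose()[0][2]-33.8+6
for n,c in (("w",s),("s",a)):
    print(n,[(l,round(d["p"],2),world(c,d["position"]).round(1)) for l in ("carrier","stand") for d in place_of(c,l)[:1]],maskrect(c,"carrier",z))
im=[cv2.cvtColor(c["pixels"],cv2.COLOR_RGB2BGR) for c in (s,a)]
A=cv2.resize(im[0],(533,400));p=proj(a,[563,184,60]).astype(int);print(p)
B=cv2.resize(im[1][p[1]-70:p[1]+70,p[0]-47:p[0]+46],(266,400),interpolation=cv2.INTER_CUBIC)
cv2.imwrite("pics/w5.png",np.hstack([A,B]))
```

```text
('pos', array([564.3, 184. , 129. ]), 'shift', array([-0.0008,  0.0006,  0.015 ]), 'heading', np.float64(-0.478), 'turn', np.float64(-0.0), 'tilt', array([0.0009, 0.0002]), 'q6', np.float64(2.232))
w [('carrier', 0.85, array([561.7, 183.7,  93. ]))] (0.56, ((585.0313720703125, 175.2607421875), (121.26316833496094, 172.35130310058594), 61.995426177978516))
s [('carrier', 0.94, array([567.1, 188.5,  94.1]))] (0.67, ((564.5150756835938, 183.5712890625), (122.75780487060547, 220.9698028564453), 62.15172576904297))
[317 153]
```

View pics/w5.png

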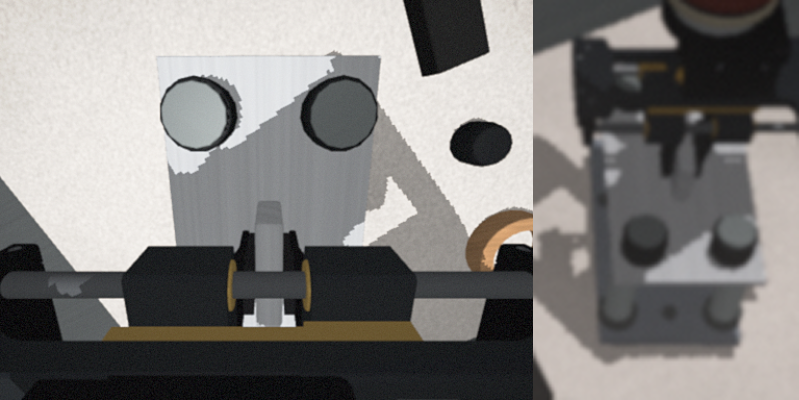

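Run:
```python
from h import *
s,a=np.load("s5.npy",allow_pickle=True)
g=cv2.cvtColor(a["pixels"],cv2.COLOR_RGB2BGR)[150:220,275:385]
g=cv2.convertScaleAbs(cv2.resize(g,None,fx=7,fy=7,interpolation=cv2.INTER_CUBIC),alpha=1.3)
ax=np.array([np.cos(-.478),np.sin(-.478)]);n=np.array([-ax[1],ax[0]])
C=np.array([563.3,183.9])
for z,Z0,col in ((12,C,(0,0,255)),(101.2,np.array([564.3,184]),(0,255,0))):
    q=[(proj(a,[*(Z0+110*ax+k*60*n),z])-[275,150]+.5)*7 for k in (-1,1)]+[(proj(a,[*(Z0+k*60*n),z])-[275,150]+.5)*7 for k in (1,)]
    cv2.polylines(g,[np.array(q).astype(int)],False,col,1)
cv2.imwrite("pics/e.png",g)
```

```text
(no output)
```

View pics/e.png

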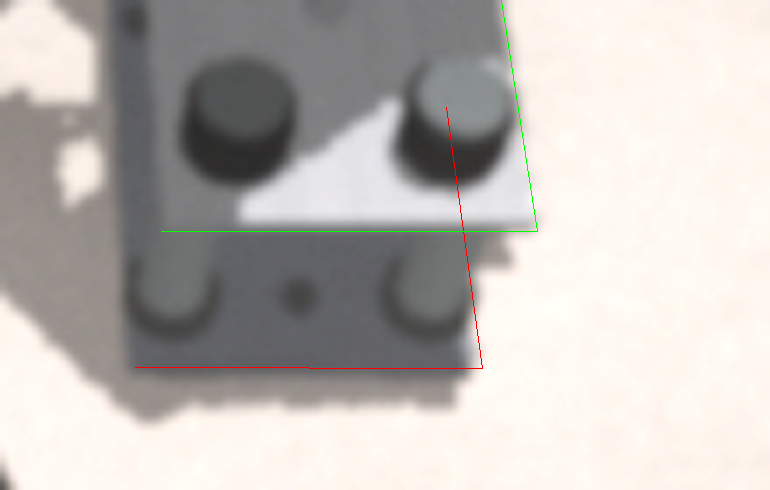

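The overlay shows the plate close to its prediction. The base's right edge is about 10 px (3 mm) left of its prediction. I'll check with edge profiles.

Run:
```python
from h import *
from scipy.ndimage import map_coordinates
_,a=np.load("s5.npy",allow_pickle=True)
g=cv2.cvtColor(a["pixels"],cv2.COLOR_RGB2GRAY).astype(float)
ax=np.array([np.cos(-.478),np.sin(-.478)]);n=np.array([-ax[1],ax[0]])
def prof(C,z,f,rng):
    out=[]
    for t in rng:
        v=[map_coordinates(g,[[q[1]],[q[0]]],order=1)[0] for q in (proj(a,[*(C+P),z]) for P in f(t))]
        out.append(int(np.mean(v)))
    return out
Cb,Cp=np.array([563.3,183.9]),np.array([564.3,184.])
r=range(-14,16,2)
print("offsets",list(r))
print("base end ",prof(Cb,12,lambda t:[(110+t)*ax+k*n for k in (-15,-10,-5,5,10,15,20)],r))
print("plate end",prof(Cp,101.2,lambda t:[(110+t)*ax+k*n for k in (0,10,20,30,40)],r))
print("base +n  ",prof(Cb,12,lambda t:[(60+t)*n+k*ax for k in (98,102,106)],r))
print("plate +n ",prof(Cp,101.2,lambda t:[(60+t)*n+k*ax for k in (85,90,95,100,105)],r))
print("base -n  ",prof(Cb,12,lambda t:[-(60+t)*n+k*ax for k in (60,70,100,105)],r))
print("plate -n ",prof(Cp,101.2,lambda t:[-(60+t)*n+k*ax for k in (50,60,70,80,90,100,105)],r))
```

```text
offsets [-14, -12, -10, -8, -6, -4, -2, 0, 2, 4, 6, 8, 10, 12, 14]
base end  [75, 75, 75, 75, 75, 75, 75, 77, 85, 96, 105, 111, 115, 125, 141]
plate end [165, 173, 176, 174, 165, 146, 116, 96, 84, 81, 82, 82, 83, 85, 90]
base +n   [70, 72, 74, 84, 102, 127, 155, 177, 189, 193, 194, 194, 194, 194, 194]
plate +n  [135, 147, 158, 166, 170, 172, 175, 179, 185, 189, 192, 193, 193, 193, 194]
base -n   [77, 76, 76, 76, 74, 73, 72, 77, 88, 100, 108, 111, 112, 111, 112]
plate -n  [66, 71, 80, 88, 94, 95, 91, 83, 77, 74, 73, 73, 75, 83, 95]
```

Request:
arm_command:
  targets: "-0.0018 0.0022 0 0 0 0 0;0 0 0.003 0 0 0 0;0 0 0.003 0 0 0 0;0 0 0.003 0 0 0 0;0 0 0.002 0 0 0 0;0 0 0.001 0 0 0 0;0 0 0.001 0 0 0 0;0 0 0 0 0 0 0;0 0 0 0 0 0 0;0 0 0 0 0 0 0"

```text
t: 23.93
ee_pos: [561.4, 182.8, 115.7]
tcp_rot: [0.971, -0.237, 0.0, -0.0]
contact_force: [-0.1, -0.4, -3.8]
grip_width: 0.16
finger_force: 30.0
```

Request:
arm_command:
  targets: "0 0 0.001 0 0 0 0;0 0 0.0005 0 0 0 0;0 0 0.0005 0 0 0 0;0 0 0 0 0 0 0;0 0 0 0 0 0 0"

```text
t: 24.35
ee_pos: [561.3, 182.8, 113.8]
tcp_rot: [0.971, -0.237, 0.0, -0.0]
contact_force: [-0.9, -0.3, 0.3]
grip_width: 0.161
finger_force: 30.0
```

```bash
python3 g.py
```

```text
{'t': 24.35, 'contact_force': [-0.94, -0.32, 0.27], 'wrist_torque': [0.05, 0.21, -0.0], 'grip_width': 0.16, 'finger_force': 29.99}
('pos', array([561.3, 182.8, 113.8]), 'shift', array([-0.0739, -0.0017,  0.0698]), 'heading', np.float64(-0.479), 'turn', np.float64(1.57), 'tilt', array([0.0002, 0.    ]), 'q6', np.float64(2.231))
```

Request:
arm_command:
  targets: "0 0 0.0005 0 0 0 0;0 0 0 0 0 0 0.014;0 0 0 0 0 0 0.016;0 0 0 0 0 0 0.02;0 0 0 0 0 0 0.03;0 0 0 0 0 0 0.04;0 0 0 0 0 0 0.05;0 0 0 0 0 0 0.05"

```text
t: 25.02
ee_pos: [561.3, 182.8, 112.9]
tcp_rot: [0.971, -0.237, 0.0, -0.0]
contact_force: [0.8, -0.6, 0.1]
grip_width: 0.45
finger_force: 0.0
```

Request:
arm_command:
  targets: "0 0 -0.01 0 0 0 0.05;0 0 -0.02 0 0 0 0.06;0 0 -0.03 0 0 0 0.087;0 0 -0.03 0 0 0 0.087;0 0 -0.03 0 0 0 0.087;0 0 -0.03 0 0 0 0.087;0 0 -0.03 0 0 0 0.087;0 0 0 0 0 0 0.087;0 0 0 0 0 0 0.087"

```text
t: 25.77
ee_pos: [562.6, 183.0, 296.8]
tcp_rot: [0.971, -0.237, 0.003, -0.001]
contact_force: [-0.4, 0.2, -0.3]
grip_width: 0.99
finger_force: 0.0
```

Run:
```python
from h import *
from scipy.ndimage import map_coordinates
a=cam("scene");g=cv2.cvtColor(a["pixels"],cv2.COLOR_RGB2GRAY).astype(float)
print(maskrect(a,"carrier",86)); w=cam("wrist");print(maskrect(w,"carrier",86)); print(togo([563,184,300]))
ax=np.array([np.cos(-.478),np.sin(-.478)]);n=np.array([-ax[1],ax[0]]);C=np.array([561.3,182.8])
def prof(z,f,rng):
    return [int(np.mean([map_coordinates(g,[[q[1]],[q[0]]],order=1)[0] for q in (proj(a,[*(C+P),z]) for P in f(t))])) for t in rng]
r=range(-14,16,2);print(list(r))
print("base end ",prof(12,lambda t:[(110+t)*ax+k*n for k in (-15,-10,-5,5,10,15,20)],r))
print("plate end",prof(86,lambda t:[(110+t)*ax+k*n for k in (0,10,20,30,40)],r))
print("base +n  ",prof(12,lambda t:[(60+t)*n+k*ax for k in (98,102,106)],r))
print("plate +n ",prof(86,lambda t:[(60+t)*n+k*ax for k in (85,90,95,100,105)],r))
print("base -n  ",prof(12,lambda t:[-(60+t)*n+k*ax for k in (60,70,100,105)],r))
print("plate -n ",prof(86,lambda t:[-(60+t)*n+k*ax for k in (50,60,70,80,90,100,105)],r))
```

```text
(0.65, ((554.9047241210938, 184.94937133789062), (120.62560272216797, 231.388427734375), 62.688594818115234))
(0.71, ((560.5189208984375, 184.3003692626953), (121.70751190185547, 221.0287628173828), 62.51334762573242))
('pos', array([560.4, 182.6, 291.4]), 'shift', array([ 0.0016, -0.0024, -0.0086]), 'heading', np.float64(-0.479), 'turn', 0, 'tilt', array([-0.0028, -0.0005]), 'q6', np.float64(2.231))
[-14, -12, -10, -8, -6, -4, -2, 0, 2, 4, 6, 8, 10, 12, 14]
base end  [71, 71, 71, 71, 71, 70, 70, 71, 76, 84, 94, 105, 120, 143, 163]
plate end [154, 162, 166, 166, 160, 141, 113, 90, 77, 75, 74, 75, 75, 75, 75]
base +n   [64, 65, 66, 72, 85, 102, 123, 148, 168, 179, 184, 185, 185, 185, 185]
plate +n  [129, 141, 151, 158, 162, 164, 166, 171, 178, 182, 183, 183, 183, 184, 184]
base -n   [72, 72, 71, 69, 67, 68, 72, 82, 93, 101, 104, 104, 104, 105, 104]
plate -n  [64, 68, 76, 84, 89, 90, 85, 79, 72, 70, 72, 80, 91, 100, 107]
```

Plate and base edges agree to within about 1 mm in the profiles, and the arm is clear. Handing in.

```bash
python3 -c "
from h import *
print(ctrl.sign_off())"
```

```text
the job is handed in; nothing more can be done
None
```

The job is handed in, with no verdict returned: the screw's blade is in line with the ribs, the jam nut is hard down on its boss, and the carrier sits on the posts and screw with its edges within about 1 mm of the base in the last camera check.

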